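# Clear and check a printer bed

## Robot

A 7-joint arm with a two-finger parallel gripper is mounted at the origin on the work surface. World frame = base frame: x ahead of the robot, y to its left, z up, the work surface at z = 0. Lengths are in m, angles in degrees, forces in N, time in s.
With the tool pointing down it reaches from about 0.425 to 0.8 m from the base axis. Payload 8.3 kg.
Tool frame: the origin (TCP) lies on the mounting face of the last link; the fingertips stand ahead of it and the grasp point (between the pads) lies 155 mm ahead of it (nose_length is the z of the fingertips in the tool frame, in m); z points along the fingers, y is the line along which they close (so a half turn about z gives the same grasp; the last joint's range is limited). The gripper opens to 85 mm and grips with 20 to 120 N. Pads are 22 mm wide; open, the fingers measure 114 mm over their backs; the gripper's body (76 mm by 85 mm) begins 54 mm behind the grasp point. The pads swing forward as they close: fully open they stand 13 mm farther back than shut.
Start: joints at [65.609, 21.967, 0.94, 78.501, -0.361, 79.538, -2.664], TCP at [0.222, -0.584, 0.405] pointing down, gripper open.
Joint ranges: [-169.22, 169.22], [-14.56, 117.87], [-87.37, 89.26], [10.42, 133.3], [-82.24, 262.24], [0.94, 117.77], [-172.7, 172.7]. Speed limits (degrees/s): [136.94, 136.94, 172.46, 172.46, 180, 180, 180].

## Interface

Orientations are given as [roll, pitch, yaw] about the fixed x, y, z axes, in that order (R = Rz(yaw) Ry(pitch) Rx(roll)).
In Python, from bench import reach, move_straight, goto_joints, gripper_to, sleep, ik, snapshot, get_calibration, Unreachable, sign_off, search_frame, place_of, read_clock, read_joint_positions, read_dq, read_joint_torque, read_position, read_tool_rot, read_force, read_wrist_torque, read_opening, read_grasp_force, nose_length gives the robot as it stands. Calls block until the motion is done:
- reach(position, orientation): joint-space move of the TCP to a pose.
- move_straight(position, attitude=None, v=0.15): straight line of the TCP; attitude=None keeps the orientation; v is the mean speed in m/s.
- goto_joints(angles): joint-space move.
- gripper_to(opening, squeeze=None): opening from 0.0 (shut) to 1.0 (fully open); squeeze is the grip in N (None keeps the last); returns when the fingers have stopped.
- sleep(seconds).
- ik(position, orientation): joint angles nearest the present ones, or None.
- snapshot(name): name is "side" or "top" or "wrist"; returns the picture (400x640x3 uint8, red, green, blue); there is no depth.
- get_calibration(name): a dict with "fovy" (degrees; the focal length in pixels is half the picture's height over the tangent of half this angle, whatever the lens; pixels are square), "cx", "cy" (the principal point, pixels), "k1" (the pictures are not rectified: a ray, as slopes to the right and down, at radius r is drawn at 1 + k1 r^2 times it, then the intrinsics apply), "rvec" (rotation vector, rad) and "tvec" (3), from world to camera coordinates, as OpenCV has them. Camera axes: x right, y down, z forward; pixel columns grow to the right and rows downward; lengths in m; the calibration is good to about 2 mm. A picture is of the moment at which its call begins: read the wrist's pose just before it. get_calibration takes no time and is no camera call; for the wrist camera it gives the pose at the moment of the call.
A pose or a line that the arm cannot do raises Unreachable and nothing moves.
- sign_off(): hands the job in; it is judged then, once.
Trained networks look in the newest picture that a camera, given by its name, has taken for a name from the list of things; names that differ only in an ending like _2 or _b are one class to them, and where a whole thing is asked for, a point or a joint stands for the part that bears it (a point fixed in the world has none). Each returns a list of dicts, best first, with "conf" (0 to 1); they miss things now and then, are a little off and sometimes report something else, mostly with a low value. They report only what shows in the picture. A call takes as long as a camera call. They do not tell look-alikes from the thing itself.
- search_frame(camera, target): "bbox" ([centre column, centre row, width, height] in pixels, round what is visible of it).
- place_of(camera, target): "uv" ([column, row] in pixels: a listed point, or the origin of a listed thing).
Readings, each from a call of its own:
- read_clock(): time.
- read_joint_positions(): joint angles.
- read_dq(): joint speeds.
- read_joint_torque(): joint torques, N m.
- read_position(): TCP position.
- read_tool_rot(): TCP orientation.
- read_force(): force on the tool from outside, world axes, zero at the start.
- read_wrist_torque(): the same for the moment, N m.
- read_opening(): opening from 0.0 (shut) to 1.0 (fully open).
- read_grasp_force(): force on a finger pad.
Only numpy, scipy, OpenCV 4.12 (cv2) and the standard library are available. Lean on these libraries where they do the work, as an engineer would, in place of code of your own. Each camera call takes 0.05 s, during which the arm holds its last target. There are 200 camera calls.

## Task

Take all the black printed lids off the printer bed and stack them into one square, flush-edged pile in the middle of the plywood pad, long sides along the pad's long sides. Then lift the T-handled probe off its stand and lightly touch its tip on the four round corner marks of the empty bed, starting with the mark at the near right corner as seen by the robot and going round clockwise as seen from above (near right, near left, far left, far right). Finish with the probe hanging across its stand as before and the pile still square on the pad; leave the duck, the cube and the scraper alone.

Things in the scene. Friction and masses are not known exactly. Their poses are not given: they have to be found in the camera images.
- bed: Printer bed standing on the bench, fixed: square gold-coloured plate 235 x 235 mm on a black frame (200 x 200 mm), top face 24 mm above the bench. Origin: centre of its underside, at bench height; x and y along its sides, +x away from the robot, turned at most 0.18 rad.
- mark1 (a point): Point on the bed's top face at the centre of the near right mark (near/far and left/right as the robot sees it): a dark round spot 16 mm across with a white centre, 100 mm from the bed's centre along each of its sides. Touched as number 1 of 4.
- mark2 (a point): Point on the bed's top face at the centre of the near left mark (near/far and left/right as the robot sees it): a dark round spot 16 mm across with a white centre, 100 mm from the bed's centre along each of its sides. Touched as number 2 of 4.
- mark3 (a point): Point on the bed's top face at the centre of the far left mark (near/far and left/right as the robot sees it): a dark round spot 16 mm across with a white centre, 100 mm from the bed's centre along each of its sides. Touched as number 3 of 4.
- mark4 (a point): Point on the bed's top face at the centre of the far right mark (near/far and left/right as the robot sees it): a dark round spot 16 mm across with a white centre, 100 mm from the bed's centre along each of its sides. Touched as number 4 of 4.
- pad: Plywood stacking pad, fixed on the bench: 90 x 74 x 6 mm, long side along its x. Origin: centre of its underside, at bench height. Left or right of the bed.
- pad_top (a point): Centre of the pad's top face, 6 mm above the bench: the middle of the pile from above.
- stand: Aluminium probe stand, fixed on the bench, across the bed from the pad: base plate 120 x 70 x 8 mm, two posts 10 mm thick (inner faces 34 mm either side of the middle along its x), each with an upward-open V 28 mm wide at the mouth; tops 91 mm above the bench. Origin: centre of its underside. The probe's bar lies in both Vs, along x.
- stand_seat (a point): Where the middle of the probe's bar lies when the probe hangs in the stand: 82 mm above the bench, on the stand's vertical axis.
- probe: T-handled touch probe, rigid, about 0.12 kg, hanging upright in the stand. Steel stylus down, its tip the origin; z up. Grey grip block from 30 to 80 mm above the tip, 22 mm along x, 18 mm along y (grip across y); steel cross bar 8 mm thick, 100 mm long, along x, 62 mm above the tip. Lift it 80 mm to clear the stand; it hangs stably with the bar in the Vs.
- probe_tip (a point): The probe's stylus tip (its origin), rounded, 4 mm across.
- probe_bar (a point): Middle of the probe's cross bar, 62 mm above the tip.
- lid1: Black printed case lid, a loose rigid slab 64 mm (x) x 48 mm (y) x 10 mm thick with five small grey slits drawn on top, about 40 g, lying flat on the bed at the start; 3 or 4 alike are present. Origin: centre of its underside; z up, x along its long side. Grip it across its 48 mm width.
- lid2: Black printed case lid, a loose rigid slab 64 mm (x) x 48 mm (y) x 10 mm thick with five small grey slits drawn on top, about 40 g, lying flat on the bed at the start; 3 or 4 alike are present. Origin: centre of its underside; z up, x along its long side. Grip it across its 48 mm width.
- lid3: Black printed case lid, a loose rigid slab 64 mm (x) x 48 mm (y) x 10 mm thick with five small grey slits drawn on top, about 40 g, lying flat on the bed at the start; 3 or 4 alike are present. Origin: centre of its underside; z up, x along its long side. Grip it across its 48 mm width.
- lid4: Black printed case lid, a loose rigid slab 64 mm (x) x 48 mm (y) x 10 mm thick with five small grey slits drawn on top, about 40 g, lying flat on the bed at the start; 3 or 4 alike are present. Origin: centre of its underside; z up, x along its long side. Grip it across its 48 mm width.
- lid5: Black printed case lid, a loose rigid slab 64 mm (x) x 48 mm (y) x 10 mm thick with five small grey slits drawn on top, about 40 g, lying flat on the bed at the start; 3 or 4 alike are present. Origin: centre of its underside; z up, x along its long side. Grip it across its 48 mm width.
- duck: Bystander: black printed duck figure, 58 mm tall, 44 mm across, beyond the bed. Origin at its foot.
- cube: Bystander: black printed 30 mm test cube beyond the bed. Origin under its centre.
- scraper: Bystander: bed scraper lying on the bench far to the left, black handle and steel blade, about 145 x 50 mm, 16 mm tall. Origin near its middle, at bench height.
Mind the look-alikes: they are no part of the job. Leave any orange look-alike of the probe alone. Leave any pink look-alike of the lid1 alone.

How it is judged (in metres and radians):
On the way, in this order (a step that is already met when the one before it is completed fails the run):
1. every lid lies released in one square pile on the pad (horizontal distance between each of lid1, lid2, lid3, lid4, lid5 and pad_top below 0.01 m and angle between the x axis of each of lid1, lid2, lid3, lid4, lid5 and the x axis of pad, either way round below 0.15 rad and angle between each of lid1, lid2, lid3, lid4, lid5's own z axis and vertical below 0.06 rad and linear speed of each of lid1, lid2, lid3, lid4, lid5 below 0.03 m/s and height (world z) of each of lid1, lid2, lid3, lid4, lid5 below 0.04 m and contact force between each of lid1, lid2, lid3, lid4, lid5 and the fingers below 0.1 N and horizontal distance between lid1 and lid2 below 0.006 m and angle between the x axis of lid1 and the x axis of lid2, either way round below 0.12 rad and horizontal distance between each of lid1, lid2 and lid3 below 0.006 m and angle between the x axis of each of lid1, lid2 and the x axis of lid3, either way round below 0.12 rad and horizontal distance between each of lid1, lid2, lid3 and lid4 below 0.006 m and angle between the x axis of each of lid1, lid2, lid3 and the x axis of lid4, either way round below 0.12 rad and horizontal distance between each of lid1, lid2, lid3, lid4 and lid5 below 0.006 m and angle between the x axis of each of lid1, lid2, lid3, lid4 and the x axis of lid5, either way round below 0.12 rad), for 0.3 s.
2. the held probe's tip touches the near right mark of the bed (distance between probe_tip and mark1 below 0.007 m and contact force between probe and bed above 0.3 N and contact force between probe and the fingers above 1 N), for 0.1 s.
3. the held probe's tip touches the near left mark of the bed (distance between probe_tip and mark2 below 0.007 m and contact force between probe and bed above 0.3 N and contact force between probe and the fingers above 1 N), for 0.1 s.
4. the held probe's tip touches the far left mark of the bed (distance between probe_tip and mark3 below 0.007 m and contact force between probe and bed above 0.3 N and contact force between probe and the fingers above 1 N), for 0.1 s.
5. the held probe's tip touches the far right mark of the bed (distance between probe_tip and mark4 below 0.007 m and contact force between probe and bed above 0.3 N and contact force between probe and the fingers above 1 N), for 0.1 s.
At the end, for the whole second after the job is handed in: All lids lie flat, at rest, in one pile on the pad: centres within 6 mm of one another and 10 mm of the pad's centre, long sides within 0.12 rad of one another and 0.15 rad of the pad's. The probe hangs upright at rest in its stand, its bar's middle within 14 mm of the seat point (all of step 1 and distance between probe_bar and stand_seat below 0.014 m and angle between probe's own z axis and vertical below 0.15 rad and linear speed of probe below 0.05 m/s); the robot touches nothing.
It fails at once if the duck is moved by more than 30 mm (distance of duck from where it was at the start of the episode above 0.03 m).
It fails at once if the cube is moved by more than 30 mm (distance of cube from where it was at the start of the episode above 0.03 m).
It fails at once if the scraper is moved by more than 30 mm (distance of scraper from where it was at the start of the episode above 0.03 m).
It fails at once if the probe is pressed on the bed with more than 40 N (contact force between probe and bed above 40 N).
Of lid1, lid2, lid3, lid4, lid5 only 3 to 4 are there at a start; the rules pass over those that are not, and their reading is None.
At some moment in a run one of lid1, lid2, lid3, lid4, lid5 may be knocked a few centimetres aside while the robot is not near it.
It also fails if it takes over 210 s, if anything falls off the work surface, if the arm or the gripper's body presses on something with over 40 N, if the wrist force passes 120 N, or if a joint passes its speed limit or range.

## Working session

There is one attempt and no reset: what is moved stays moved. The work goes in short steps, each a Python script; the robot and the scene stay as the last script left them, time stands still between calls to the robot, and variables do not carry over. Pictures are saved under pics/ and viewed, at most 14 in all, crops included, and the job is handed in when it is done.

```bash
ls; mkdir -p pics
cat > h.py <<'E'
import numpy as np, cv2
from bench import *
def save(img,n): cv2.imwrite(f'pics/{n}.png',img[:,:,::-1])
def ray(c,uv):
    f=200/np.tan(np.radians(c['fovy'])/2)
    d=(np.array(uv,float)-[c['cx'],c['cy']])/f
    rd=np.hypot(*d); r=rd
    for _ in range(30): r=rd/(1+c['k1']*r*r)
    if rd>0: d=d*r/rd
    R=cv2.Rodrigues(np.array(c['rvec'],float))[0]; t=np.array(c['tvec'],float).ravel()
    return -R.T@t, R.T@np.array([d[0],d[1],1.])
def proj(c,P):
    f=200/np.tan(np.radians(c['fovy'])/2)
    R=cv2.Rodrigues(np.array(c['rvec'],float))[0]; q=R@np.array(P,float)+np.array(c['tvec'],float).ravel()
    s=q[:2]/q[2]; s=s*(1+c['k1']*(s@s)); return s*f+[c['cx'],c['cy']]
def onz(c,uv,z):
    o,d=ray(c,uv); return o+d*(z-o[2])/d[2]
def tri(obs):
    A=np.zeros((3,3));b=np.zeros(3)
    for c,uv in obs:
        o,d=ray(c,uv); d/=np.linalg.norm(d); M=np.eye(3)-np.outer(d,d); A+=M;b+=M@o
    return np.linalg.solve(A,b)
E
python3 - <<'E'
from h import *
for n in ['top','side']:
    im=snapshot(n); save(im,n+'0'); c=get_calibration(n); print(n,c)
    for t in ['lid1','bed','mark1','mark2','mark3','mark4','pad_top','stand','stand_seat','probe_tip','probe_bar','duck','cube','scraper']:
        for r in place_of(n,t)[:6]:
            if r['conf']>.2: print(t,np.round(r['uv'],1),round(r['conf'],2),np.round(onz(c,r['uv'],.024)[:2],3))
print(read_tool_rot(),nose_length() if callable(nose_length) else nose_length,read_clock())
E
```

```text
pics
top {'fovy': 55.89778327359074, 'cx': 317.01194035896054, 'cy': 195.9644933280184, 'k1': -0.021616445847607385, 'rvec': array([ 2.18039869, -2.222042  ,  0.05122707]), 'tvec': array([-0.00798371,  0.55713729,  0.95531576])}
lid1 [282.7 221.1] 0.84 [0.494 0.069]
lid1 [314.6 274.4] 0.79 [ 0.359 -0.009]
lid1 [276.7 177.4] 0.68 [0.605 0.083]
lid1 [304.3 195.3] 0.66 [0.559 0.014]
lid1 [269.4 110.7] 0.53 [0.777 0.099]
bed [303.  195.8] 0.86 [0.557 0.017]
bed [267.  237.7] 0.69 [0.453 0.11 ]
bed [332.  218.8] 0.36 [ 0.498 -0.055]
mark1 [267.1 239.5] 0.97 [0.449 0.109]
mark1 [342.2 152.1] 0.83 [ 0.667 -0.085]
mark1 [258.9 158.5] 0.81 [0.655 0.128]
mark1 [347. 231.] 0.76 [ 0.466 -0.093]
mark1 [276.9 176. ] 0.44 [0.609 0.082]
mark2 [267.1 239.5] 0.97 [0.449 0.109]
mark2 [342.2 152.1] 0.83 [ 0.667 -0.085]
mark2 [258.9 158.5] 0.81 [0.655 0.128]
mark2 [347. 231.] 0.76 [ 0.466 -0.093]
mark2 [276.9 176. ] 0.44 [0.609 0.082]
mark3 [267.1 239.5] 0.97 [0.449 0.109]
mark3 [342.2 152.1] 0.83 [ 0.667 -0.085]
mark3 [258.9 158.5] 0.81 [0.655 0.128]
mark3 [347. 231.] 0.76 [ 0.466 -0.093]
mark3 [276.9 1
[... 2164 characters left out ...]
d [328.5 167.8] 0.75 [ 0.532 -0.217]
stand [329.6 160.5] 0.63 [ 0.528 -0.259]
stand [248.9 196.2] 0.43 [ 0.762 -0.073]
stand_seat [330.  144.7] 0.84 [ 0.525 -0.357]
probe_tip [328.  163.9] 0.66 [ 0.533 -0.239]
probe_tip [247.5 197. ] 0.62 [ 0.766 -0.07 ]
probe_tip [333.8 137. ] 0.61 [ 0.51 -0.41]
probe_tip [289.9 162. ] 0.44 [ 0.656 -0.249]
probe_bar [333.2 144.6] 0.55 [ 0.514 -0.358]
probe_bar [348.6 142.7] 0.49 [ 0.46  -0.371]
probe_bar [282.6 165.1] 0.49 [ 0.678 -0.231]
duck [228.9 243.6] 0.86 [0.785 0.114]
cube [246.5 193.4] 0.52 [ 0.771 -0.086]
scraper [271.8 360.9] 0.58 [0.649 0.417]
scraper [339.8 201.2] 0.57 [ 0.503 -0.053]
[-1.79993811e+02 -5.50278074e-03  2.07878517e+01] 0.1734 1.5
```

Run:
```python
import cv2
a=cv2.imread('pics/top0.png')[90:300,130:500];cv2.imwrite('pics/top0c.png',cv2.resize(a,None,fx=2.1,fy=2.1,interpolation=cv2.INTER_CUBIC))
```

```text
(no output)
```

View pics/top0c.png

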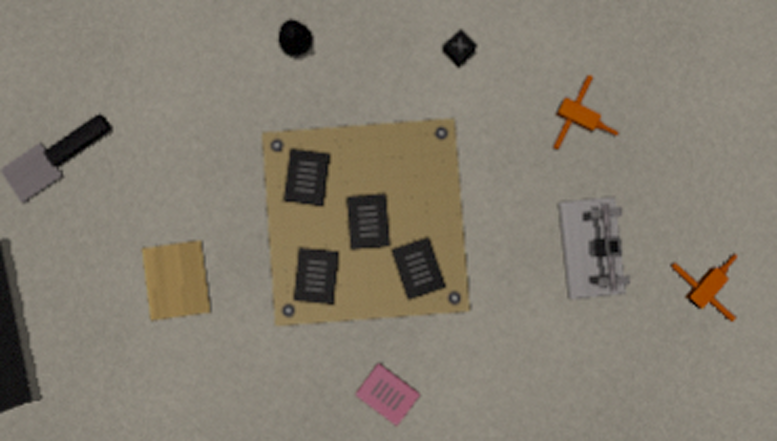

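View pics/side0.png

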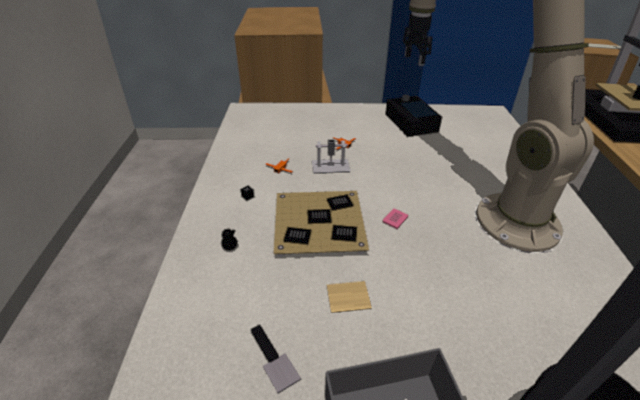

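The top crop shows four black lids on the bed at crop (307,177), (368,222), (317,276) and (419,268). The pad is on the left at (177,280) and the stand with the probe on the right at (598,248). A pink lid and two orange probes are decoys. The side view agrees. Next, wrist views.

Run:
```python
from h import *
import pickle
D=[]
def look(name,p,yaw,targets):
    try: reach(p,[180,0,yaw])
    except Unreachable: print('unreach',p); return
    sleep(.2); c=get_calibration('wrist'); im=snapshot('wrist'); save(im,name)
    o,_=ray(c,(320,200)); print(name,'cam',o.round(3),ray(c,(320,200))[1].round(2))
    D.append((name,c,im))
    for t,z in targets:
        for r in place_of('wrist',t)[:5]:
            if r['conf']>.4: print(' ',t,np.round(r['uv'],1),round(r['conf'],2),np.round(onz(c,r['uv'],z)[:2],4))
look('ws1',[.46,-.25,.38],0,[('stand_seat',.082),('probe_bar',.082),('stand',0)])
look('ws2',[.56,-.2,.38],0,[('stand_seat',.082),('probe_bar',.082),('stand',0)])
look('wb1',[.47,.02,.42],0,[('lid1',.024),('mark1',.024)])
look('wb2',[.53,.02,.42],0,[('lid1',.024),('mark1',.024)])
look('wp1',[.42,.25,.38],0,[('pad_top',.006)])
look('wp2',[.5,.2,.38],0,[('pad_top',.006)])
pickle.dump(D,open('D.pkl','wb')); print(read_clock())
cv2.imwrite('pics/m.png',cv2.resize(np.vstack([np.hstack([x[2] for x in D[i:i+2]]) for i in (0,2,4)]),(750,600*750//800))[:,:,::-1])
```

```text
ws1 cam [ 0.542 -0.252  0.348] [-0.32  0.   -0.95]
  stand_seat [335.2 120.6] 0.64 [ 0.5249 -0.2646]
  probe_bar [333.1 121.3] 0.9 [ 0.5243 -0.2628]
  probe_bar [442.1 165.1] 0.58 [ 0.4854 -0.3637]
  stand [330.  118.4] 0.89 [ 0.5221 -0.2626]
ws2 cam [ 0.642 -0.202  0.349] [-0.32  0.   -0.95]
  stand_seat [382.3 226.4] 0.96 [ 0.5236 -0.2627]
  probe_bar [201.9  76.8] 0.71 [ 0.6615 -0.102 ]
  probe_bar [358.7  50.9] 0.7 [ 0.6804 -0.2337]
  probe_bar [380.9 225.5] 0.62 [ 0.5246 -0.2612]
  probe_bar [467.2 239.4] 0.55 [ 0.5088 -0.35  ]
  stand [368.4 198.5] 0.81 [ 0.5252 -0.2615]
wb1 cam [0.553 0.018 0.388] [-0.32  0.   -0.95]
  lid1 [378.8 140.1] 0.93 [ 0.5061 -0.0532]
  lid1 [273.9 147.7] 0.93 [0.4972 0.075 ]
  lid1 [323.9  91. ] 0.76 [0.5627 0.0137]
  lid1 [258.3  43.1] 0.73 [0.6142 0.0868]
  lid1 [339.2 242.8] 0.58 [ 0.3674 -0.0073]
  mark1 [406.4 165.7] 0.83 [ 0.4743 -0.0898]
  mark1 [224.8   3.5] 0.81 [0.6545 0.1211]
  mark1 [247.9 180.6] 0.8 [0.4556 0.1104]
wb2 cam [0.612 0.019 0.389] [-0.32  0.   -0.95]
  lid1 [376.2 185.6] 0.97 [ 0.5077 -0.052 ]
  lid1 [278.8 194.2] 0.95 [0.4962 0.0732]
  lid1 [265.7  95.4] 0.87 [0.6174 0.0834]
  lid1 [339.7 280. ] 0.84 [ 0.3669 -0.0082]
  mark1 [232.5  60.7] 0.79 [0.6554 0.1193]
  mark1 [253.5 223.7] 0.69 [0.4547 0.1091]
  mark1 [401.5 211. ] 0.68 [ 0.4729 -0.0877]
  mark1 [573.5 184.5] 0.68 [ 0.5099 -0.3167]
  mark1 [407.6  50.6] 0.56 [ 0.6659 -0.0788]
wp1 cam [0.503 0.248 0.349] [-0.32  0.   -0.95]
  pad_top [314.1 108.1] 0.64 [0.4951 0.2549]
wp2 cam [0.582 0.201 0.349] [-0.32  0.   -0.95]
  pad_top [275.1 177.2] 0.89 [0.4942 0.2545]
8.4167
```

View pics/m.png

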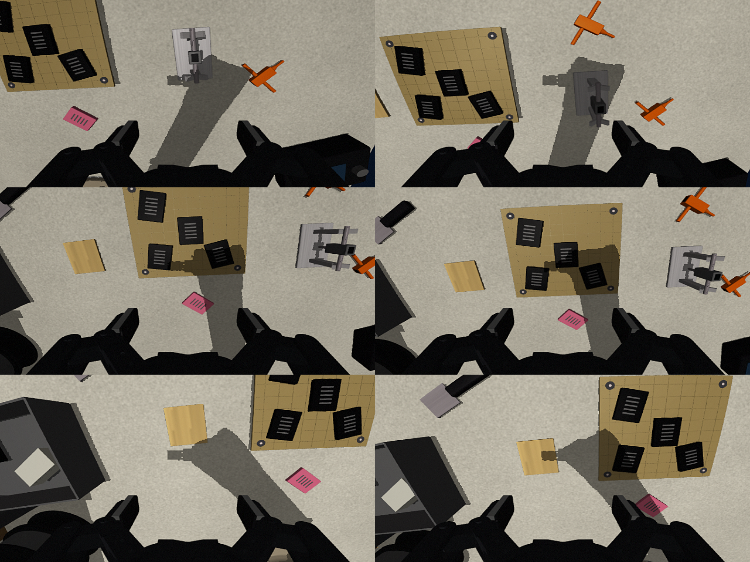

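The wrist views confirm four lids, the pad, and the probe in the stand at about (0.524,-0.262). Next I fit box silhouettes for exact poses and triangulate heights.

```bash
cat >> h.py <<'E'
from scipy.optimize import minimize
def render(c,p,dims,z0,s=4):
    x,y,a=p; m=np.zeros((400*s,640*s),np.uint8)
    R=np.array([[np.cos(a),-np.sin(a)],[np.sin(a),np.cos(a)]]); pts=[]
    for i in (-1,1):
        for j in (-1,1):
            q=R@[i*dims[0]/2,j*dims[1]/2]+[x,y]
            for z in (z0,z0+dims[2]): pts.append((proj(c,[*q,z])+.5)*s-.5)
    h=cv2.convexHull(np.array(pts,np.float32)); cv2.fillConvexPoly(m,np.round(h*16).astype(np.int32),255,cv2.LINE_8,4)
    return m
def comp(mask,uv):
    n,l,st,ce=cv2.connectedComponentsWithStats(mask.astype(np.uint8))
    u,v=np.round(uv).astype(int); w=l[max(v-4,0):v+5,max(u-4,0):u+5].ravel(); w=w[w>0]
    if len(w)==0: return None
    m=(l==np.bincount(w).argmax()).astype(np.uint8)
    k,_=cv2.findContours(m,0,2); cv2.drawContours(m,k,-1,1,-1); return m
def fit(views,guess,dims,z0):
    "views: (calib, mask). returns pose, mean IoU"
    big=[(c,cv2.resize(m*255,None,fx=4,fy=4,interpolation=cv2.INTER_LINEAR)>127) for c,m in views]
    def f(p):
        e=0
        for c,m in big:
            r=render(c,p,dims,z0)>0; e+=1-(r&m).sum()/(r|m).sum()
        return e/len(big)
    best=None
    for a in (0,.25,-.25):
        g=np.array(guess)+[0,0,a]
        r=minimize(f,g,method='Nelder-Mead',options=dict(initial_simplex=[g,g+[.006,0,0],g+[0,.006,0],g+[0,0,.15]],xatol=2e-4,fatol=1e-4,maxiter=80))
        if best is None or r.fun<best.fun: best=r
    return best.x,1-best.fun
def dark(im): return im.max(2)<62
def lidmask(im):
    m=dark(im).astype(np.uint8)
    g=(im.max(2).astype(int)-im.min(2)<14)  # neutral
    return (m&g).astype(np.uint8)
E
python3 - <<'E'
from h import *
import pickle
D={n:(c,im) for n,c,im in pickle.load(open('D.pkl','rb'))}
D['top']=(get_calibration('top'),cv2.imread('pics/top0.png')[:,:,::-1])
T=lambda L:tri([(D[n][0],uv) for n,uv in L]).round(4)
print('seat',T([('ws1',(334,121)),('ws2',(381.5,226))]),'pad',T([('wp1',(314.1,108.1)),('wp2',(275.1,177.2))]))
print('lids',T([('wb1',(378.8,140.1)),('wb2',(376.2,185.6))]),T([('wb1',(273.9,147.7)),('wb2',(278.8,194.2))]))
# lid colours
for n,uv in [('wb1',(379,135)),('top',(277,175))]:
    u,v=map(int,uv); print(n,D[n][1][v,u-25:u+26:5].tolist())
for g in [(.505,-.053),(.496,.074),(.561,.014),(.615,.085)]:
    vs=[]
    for n in ('wb1','wb2','top'):
        c,im=D[n]; m=comp(lidmask(im),proj(c,[*g,.034]))
        if m is None: print(n,'none'); continue
        A=m.sum(); A0=(render(c,(*g,1.57*0),(.064,.048,.01),.024)>0).sum()/16
        if .6<A/A0<1.5: vs.append((c,m))
        else: print(n,g,'area',A,A0)
    for k in [[v] for v in vs]+[vs]:
        if k: p,q=fit(k,(*g,0.),(.064,.048,.01),.024); print(p.round(4),round(q,3))
E
```

```text
seat [ 0.5241 -0.2628  0.0813] pad [0.4949 0.2545 0.0082]
lids [ 0.5048 -0.0546  0.0139] [0.4984 0.073  0.0312]
wb1 [[1, 0, 3], [1, 3, 0], [0, 1, 0], [0, 0, 0], [17, 17, 17], [39, 37, 38], [6, 6, 8], [0, 0, 2], [69, 56, 35], [67, 54, 35], [63, 54, 34]]
top [[137, 130, 120], [140, 121, 87], [136, 117, 83], [37, 34, 33], [35, 33, 34], [54, 52, 51], [33, 33, 33], [136, 119, 83], [134, 119, 82], [134, 115, 80], [135, 118, 85]]
[ 0.5034 -0.0458  0.3052] 0.95
[ 0.5034 -0.0457  0.3112] 0.946
[ 0.5024 -0.047   0.2958] 0.889
[ 0.5029 -0.0461  0.3066] 0.926
[ 0.497   0.0759 -0.1186] 0.952
[ 0.4965  0.0761 -0.1282] 0.932
[ 0.4951  0.075  -0.1183] 0.89
[ 0.4966  0.0758 -0.1234] 0.921
[0.5606 0.0125 0.0648] 0.955
[0.561  0.0128 0.0607] 0.95
[ 0.5592  0.0113 -0.0186] 0.883
[0.5605 0.0127 0.0561] 0.923
[ 0.6147  0.0853 -0.1514] 0.95
[ 0.6151  0.0852 -0.1408] 0.952
[ 0.6135  0.0847 -0.1583] 0.892
[ 0.6147  0.085  -0.146 ] 0.929
```

Run:
```python
from h import *
import pickle
D={n:(c,im) for n,c,im in pickle.load(open('D.pkl','rb'))}
D['top']=(get_calibration('top'),cv2.imread('pics/top0.png')[:,:,::-1])
vs=[]
for n in ('wb1','wb2','wp1','wp2','top'):
    c,im=D[n]; im=cv2.GaussianBlur(im,(3,3),0).astype(int); uv=proj(c,[.495,.2545,.006])
    m=comp((im[:,:,0]-im[:,:,2])>.32*im[:,:,0],uv)
    if m is None: print(n,None);continue
    print(n,m.sum()); p,q=fit([(c,m)],(.495,.2545,.1),(.09,.074,.006),0.); print(p.round(4),round(q,3))
    if q>.88: vs.append((c,m))
p,q=fit(vs,(.495,.2545,.1),(.09,.074,.006),0.); print('pad',p.round(4),round(q,3))
# stand crop for yaw
for n in('top',):
    c,im=D[n]; u,v=map(int,proj(c,[.524,-.262,.04])); 
a=D['ws1'][1][30:200,260:430]; b=im[v-45:v+45,u-45:u+45]
cv2.imwrite('pics/st.png',np.hstack([cv2.resize(x,(400,400),interpolation=cv2.INTER_CUBIC) for x in(a,b)])[:,:,::-1])
```

```text
wb1 3760
[0.4943 0.2515 0.1162] 0.963
wb2 3304
[0.4944 0.2512 0.1194] 0.956
wp1 5498
[0.4942 0.2512 0.1166] 0.976
wp2 4494
[0.4942 0.2509 0.1188] 0.969
top 983
[0.4924 0.2504 0.119 ] 0.948
pad [0.4942 0.251  0.1182] 0.958
```

View pics/st.png

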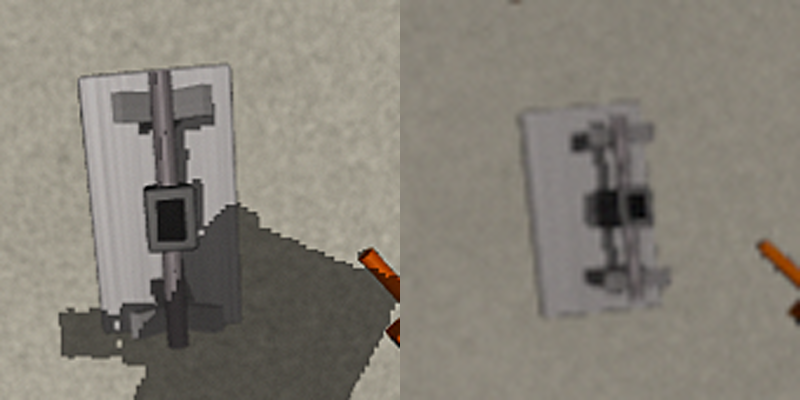

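Pad pose is (0.494,0.251,yaw 0.118), consistent across five views. The stand's bar runs from crop (157,70) to (178,345). Now the first lid, checking the finger reach on the way.

```bash
cat >> h.py <<'E'
PAD=(.4942,.251,.1182); LID=(.064,.048,.01)
def nose(): return nose_length() if callable(nose_length) else nose_length
def look_bed(name=None):
    reach([.53,.02,.42],[180,0,0]); sleep(.2); c=get_calibration('wrist'); im=snapshot('wrist')
    if name: save(im,name)
    return c,im
def find_lids(c,im,verbose=True):
    n,l,st,ce=cv2.connectedComponentsWithStats(lidmask(im)); out=[]
    for i in range(1,n):
        g=onz(c,ce[i],.034)[:2]
        if not(.40<g[0]<.74 and -.17<g[1]<.17): continue
        A0=(render(c,(*g,0),LID,.024,1)>0).sum()
        if not .7<st[i,4]/A0<1.4: continue
        m=comp(l==i,ce[i])
        m=m if m is not None else (l==i).astype(np.uint8)
        p,q=fit([(c,m)],(*g,0.),LID,.024)
        if q>.85: out.append((p,q))
        if verbose: print('lid',p.round(4),round(q,3))
    return out
def put_lid(p,k,top=.024):
    "pick lid at pose p, place as k-th (0..) of the pile"
    yaw=np.degrees((p[2]+np.pi/2)%np.pi-np.pi/2); pyaw=np.degrees(PAD[2])
    gripper_to(.75,30)
    reach([p[0],p[1],.28],[180,0,yaw]); f0=np.array(read_force())
    move_straight([p[0],p[1],top+.1734+.0025],v=.12)
    f1=np.array(read_force())-f0
    gripper_to(0.,30); op=read_opening()
    zt=read_position()[2]
    print('op',round(op,3),'grip',read_grasp_force(),'fz',f1[2].round(2),'z',round(zt,4),'nose',nose())
    if op<.4: print('MISSED'); return False
    move_straight([p[0],p[1],.28],v=.2)
    print('held op',round(read_opening(),3),read_grasp_force())
    reach([PAD[0],PAD[1],.28],[180,0,pyaw])
    f0=np.array(read_force())
    zp=zt-top+.006+.01*k
    move_straight([PAD[0],PAD[1],zp+.015],v=.15)
    z=zp+.0015
    move_straight([PAD[0],PAD[1],z],v=.04)
    while z>zp-.002:
        if abs((np.array(read_force())-f0)[2])>2.5: break
        z-=.0005; move_straight([PAD[0],PAD[1],z],v=.02); 
    print('place z-zp',round(z-zp,4),'f',(np.array(read_force())-f0).round(1))
    gripper_to(.75,30)
    move_straight([PAD[0],PAD[1],.28],v=.15)
    return True
E
python3 - <<'E'
from h import *
c=get_calibration('wrist')
c,im=look_bed()
L=find_lids(c,im)
print('nose',nose()); gripper_to(.6); print('nose .6',nose()) 
if len(L)>=4:
    p=min(L,key=lambda t:t[0][1])[0]; print(p); put_lid(p,0)
c,im=look_bed('after1'); print(read_clock())
E
```

```text
lid [ 0.615   0.0851 -0.1367] 0.951
lid [0.5607 0.0127 0.0614] 0.945
lid [ 0.5031 -0.0457  0.3085] 0.946
lid [ 0.4967  0.0759 -0.1254] 0.936
nose 0.1734
nose .6 0.1734
[ 0.50308594 -0.04574077  0.30845767]
op 0.549 grip 30.355009138584137 fz -0.3 z 0.2012 nose 0.1734
held op 0.551 30.874557495117188
place z-zp -0.0005 f [-2.2 -1.8  6.7]
18.2333
```

View pics/after1.png

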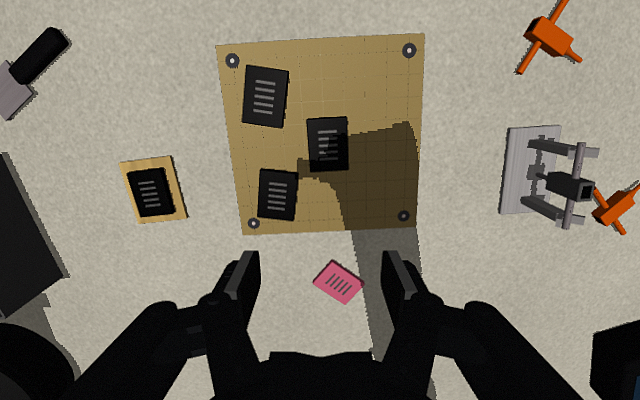

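The lid now lies centred on the pad at (151,191) and three remain on the bed. Continuing with those.

```bash
cat >> h.py <<'E'
def pile(c,im,k):
    "pose of the pile of k lids on the pad"
    m=comp(lidmask(im),proj(c,[PAD[0],PAD[1],.006+.01*k]))
    p,q=fit([(c,m)],PAD,(.064,.048,.01*k),.006); print('pile',k,p.round(4),round(q,3)); return p
E
python3 - <<'E'
from h import *
for k in (1,2,3):
    c,im=look_bed(); pile(c,im,k); L=find_lids(c,im)
    if len(L)!=4-k: print('count?',len(L)); save(im,f'cnt{k}'); break
    p=min(L,key=lambda t:t[0][0]+abs(t[0][1])*.1)[0]
    if not put_lid(p,k): break
c,im=look_bed('after4'); pile(c,im,4); print(read_clock())
E
```

```text
pile 1 [0.4938 0.25   0.1264] 0.92
lid [ 0.6151  0.0851 -0.1409] 0.951
lid [0.5609 0.0127 0.0564] 0.953
lid [ 0.4965  0.0762 -0.127 ] 0.931
op 0.553 grip 30.321611166000366 fz -0.54 z 0.2012 nose 0.1734
held op 0.543 30.889610052108765
place z-zp -0.0005 f [-1.3 -1.4  7.9]
pile 2 [0.4936 0.2502 0.1471] 0.929
lid [ 0.6152  0.0852 -0.1497] 0.948
lid [0.5611 0.0125 0.0597] 0.947
op 0.547 grip 30.448023676872253 fz -1.88 z 0.2013 nose 0.1734
held op 0.546 30.890044569969177
place z-zp -0.0005 f [-2.  -0.5  5.6]
pile 3 [0.4938 0.2504 0.1549] 0.938
lid [ 0.6152  0.0852 -0.1496] 0.949
op 0.545 grip 30.73345720767975 fz 0.41 z 0.2014 nose 0.1734
held op 0.549 30.910366773605347
place z-zp -0.0005 f [-1.  -0.   4.3]
pile 4 [0.4939 0.2502 0.1576] 0.943
41.9417
```

View pics/after4.png

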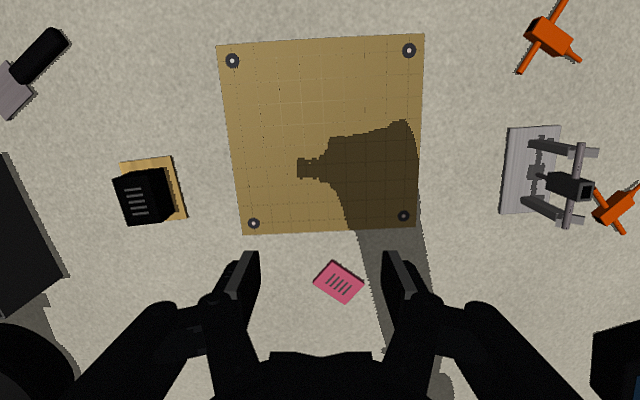

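All four lids are in one pile on the pad at around (145,195), and the bed is empty with its four marks at (232,61), (409,50), (253,223) and (403,216). Next I measure the marks, the pile up close and the stand's bar.

Run:
```python
from h import *
import pickle
G=np.array([[.4736,-.0888],[.455,.1098],[.655,.1202],[.666,-.079]])
def marks(c,im):
    g=im.max(2).astype(float); out=[]
    for p in G:
        u,v=proj(c,[*p,.024]); ui,vi=int(round(u)),int(round(v))
        if not(14<ui<625 and 14<vi<385): out.append([np.nan]*2); continue
        w=g[vi-13:vi+14,ui-13:ui+14]; m=(w<.72*np.median(w)).astype(np.uint8)
        n,l,st,ce=cv2.connectedComponentsWithStats(m); 
        b=[i for i in range(1,n) if 25<st[i,4]<330 and np.hypot(*(ce[i]-13))<9]
        if not b: out.append([np.nan]*2); continue
        i=max(b,key=lambda i:st[i,4]); k,_=cv2.findContours((l==i).astype(np.uint8),0,1)
        (cu,cv_),r=cv2.minEnclosingCircle(max(k,key=len)); out.append(onz(c,[ui-13+cu,vi-13+cv_],.024)[:2])
    return np.array(out)
def v(p,n):
    reach(p,[180,0,0]); sleep(.2); c=get_calibration('wrist'); im=snapshot('wrist'); save(im,n); return c,im
M=[]
for i,p in enumerate([[.53,.02,.42],[.47,.06,.40],[.54,-.05,.40]]):
    c,im=v(p,f'k{i}'); m=marks(c,im); M.append(m); print(m.round(4).tolist())
    print([[round(float(x),4) for x in onz(c,r['uv'],.024)[:2]] for r in place_of('wrist','mark1')[:5] if r['conf']>.5])
im=snapshot('top'); print('top',marks(get_calibration('top'),im).round(4).tolist())
m=np.nanmean(M,0)
S=.1*np.array([[-1,-1],[-1,1],[1,1],[1,-1]]); ok=~np.isnan(m[:,0]); print(ok)
z=(m-m.mean(0)); a=np.arctan2((S[:,0]*z[:,1]-S[:,1]*z[:,0]).sum(),(S*z).sum()); R=np.array([[np.cos(a),-np.sin(a)],[np.sin(a),np.cos(a)]])
F=m.mean(0)+S@R.T; print('bed',m.mean(0).round(4),a.round(4),'resid mm',((m-F)*1e3).round(1).tolist(),'\n',F.round(4).tolist()); np.save('marks.npy',F)
for q in ([.42,.25,.38],[.46,.22,.36]):
    c,im=v(q,'pl'); pile(c,im,4)
D={n:(c,im) for n,c,im in pickle.load(open('D.pkl','rb'))}; c=D['ws1'][0]; s=170/400
f=lambda x,y,z: onz(c,[260+x*s,30+y*s],z)
a,b=f(159,70,.086),f(177,347,.086); print('bar',a.round(4),b.round(4),np.linalg.norm(a-b),(a+b)/2,np.arctan2(*(a-b)[1::-1]))
a,b=f(80,78,.008),f(231,64,.008); print('plate far',a,b,np.linalg.norm(a-b),np.arctan2(b[0]-a[0],-(b[1]-a[1])))
cv2.imwrite('pics/plc.png',cv2.resize(im[80:280,180:440],(780,600))[:,:,::-1])
```

```text
[[0.4672, -0.0884], [0.4562, 0.1103], [0.6556, 0.1209], [0.6665, -0.0776]]
[[0.6657, -0.0788], [0.6557, 0.1229], [0.4708, -0.084], [0.4525, 0.111]]
[[0.4668, -0.0889], [0.456, 0.1101], [nan, nan], [nan, nan]]
[[0.4716, -0.0879], [0.4552, 0.1078]]
[[0.4674, -0.089], [0.4565, 0.1101], [0.6558, 0.1212], [0.6664, -0.0775]]
[[0.4559, 0.1073], [0.4753, -0.0897], [0.6526, 0.1233], [0.6628, -0.0766]]
top [[nan, nan], [nan, nan], [nan, nan], [nan, nan]]
[ True  True  True  True]
bed [0.5614 0.0162] 0.0548 resid mm [[0.1, 0.3], [0.2, -0.4], [-0.0, -0.5], [-0.2, 0.6]] 
 [[0.467, -0.0891], [0.4561, 0.1106], [0.6558, 0.1216], [0.6667, -0.0781]]
pile 4 [0.4932 0.2506 0.1197] 0.947
pile 4 [0.4943 0.2503 0.113 ] 0.952
bar [ 0.5736 -0.2577  0.086 ] [ 0.4747 -0.2651  0.086 ] 0.09911440767154876 [ 0.52415442 -0.26138948  0.086     ] 0.07546816029655866
plate far [ 0.57972075 -0.22387218  0.008     ] [ 0.58547053 -0.29165723  0.008     ] 0.06802846301116215 0.0846212123533512
```

View pics/plc.png

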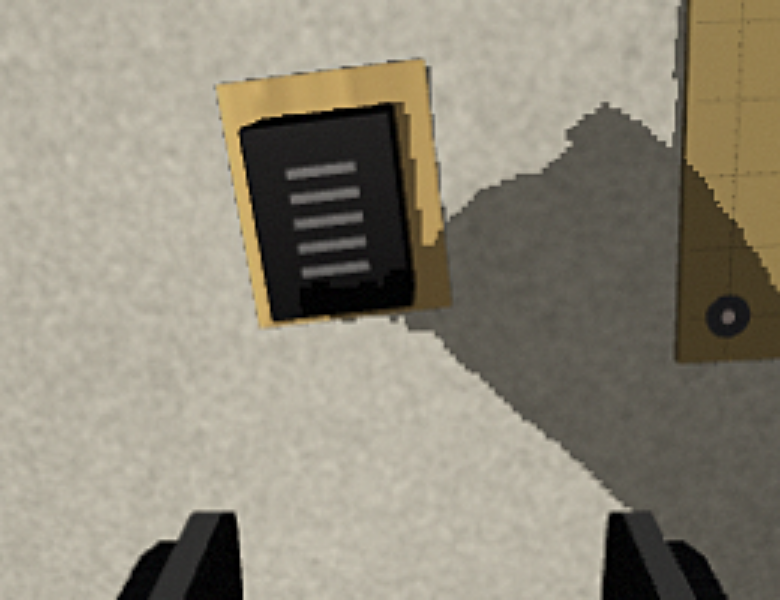

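The pile is square and centred on the pad, within 1 mm and 0.01 rad. The marks fit the given square within 0.6 mm. Now I take the probe.

Run:
```python
from h import *
S=(.5241,-.2614,.080); yaw=np.degrees(S[2]); F=np.load('marks.npy')
gripper_to(.55,60)
reach([S[0],S[1],.36],[180,0,yaw]); f0=np.array(read_force())
move_straight([S[0],S[1],.233],v=.12); print('f',(np.array(read_force())-f0).round(2))
gripper_to(0.,60); print('op',read_opening(),read_grasp_force(),'pos',read_position(),(np.array(read_force())-f0).round(2))
move_straight([S[0],S[1],.34],v=.12); print('op',read_opening(),read_grasp_force(),(np.array(read_force())-f0).round(2))
reach([*F[0],.30],[180,0,yaw]); sleep(.2)
c=get_calibration('wrist'); w=snapshot('wrist'); cs=get_calibration('side'); s=snapshot('side')
o=[]
for n,cc in(('wrist',c),('side',cs)):
    for r in place_of(n,'probe_tip')[:3]: print(n,r['conf'],np.round(r['uv'],1),'exp',proj(cc,[*F[0],.087]).round(1))
u,v=map(int,proj(cs,[*F[0],.11])); a=cv2.resize(s[v-50:v+40,u-50:u+50],(440,396)); cv2.imwrite('pics/hv.png',a[:,:,::-1])
cv2.imwrite('pics/hw.png',cv2.resize(w[150:400,170:470],(720,600))[:,:,::-1])
```

```text
f [ 0.41 -0.53  1.11]
op 0.20205227667194997 58.76062631607056 pos [ 0.52436308 -0.26109194  0.23366361] [-1.17  0.95  5.92]
op 0.20367938981222233 58.43117952346802 [-0.15 -0.88 -1.93]
side 0.68 [352.6 179.1] exp [353.1 175.6]
side 0.68 [287.1 157.9] exp [353.1 175.6]
side 0.58 [333.2 140.9] exp [353.1 175.6]
```

View pics/hv.png

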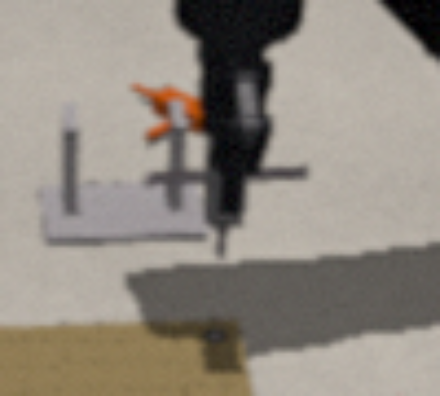

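View pics/hw.png

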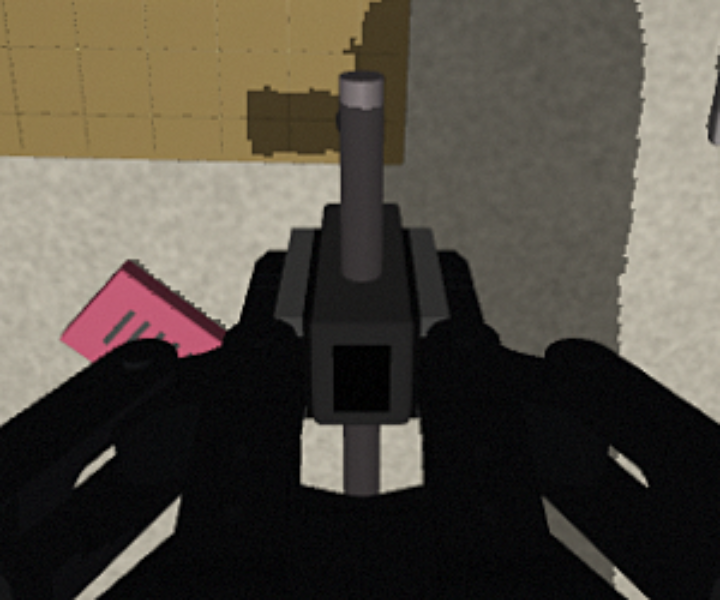

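The probe hangs upright in the grip, with its tip at side-crop (221,253) right above the mark at (215,335). Touching mark 1.

```bash
cat >> h.py <<'E'
def touch(p,yaw,ztop=.30,z0=.247):
    reach([*p,ztop],[180,0,yaw]); move_straight([*p,z0],v=.1); sleep(.3)
    f0=np.mean([read_force() for _ in range(3)],0); z=z0
    while z>.225:
        z-=.0005; move_straight([*p,z],v=.02); f=(np.array(read_force())-f0)
        if f[2]>3: break
    sleep(.4); f=np.array(read_force())-f0
    print('contact cmd z',round(z,4),'act',np.round(read_position(),4),'f',f.round(2),'grip',round(read_grasp_force(),1))
E
python3 - <<'E'
from h import *
F=np.load('marks.npy'); touch(F[0],np.degrees(.08)); 
cs=get_calibration('side'); s=snapshot('side'); print(proj(cs,[*F[0],.024]))
for r in place_of('side','probe_tip')[:2]: print(r['conf'],np.round(r['uv'],1))
u,v=map(int,proj(cs,[*F[0],.024])); cv2.imwrite('pics/t1.png',cv2.resize(s[v-30:v+20,u-25:u+25],(600,600),interpolation=cv2.INTER_CUBIC)[:,:,::-1]); print(u,v,read_clock())
E
```

```text
contact cmd z 0.237 act [ 0.4671 -0.0891  0.2371] f [-0.29 -0.51  5.49] grip 58.7
[351.76948408 193.27776833]
0.67 [350.2 197. ]
0.64 [289.  159.5]
351 193 58.775
```

View pics/t1.png

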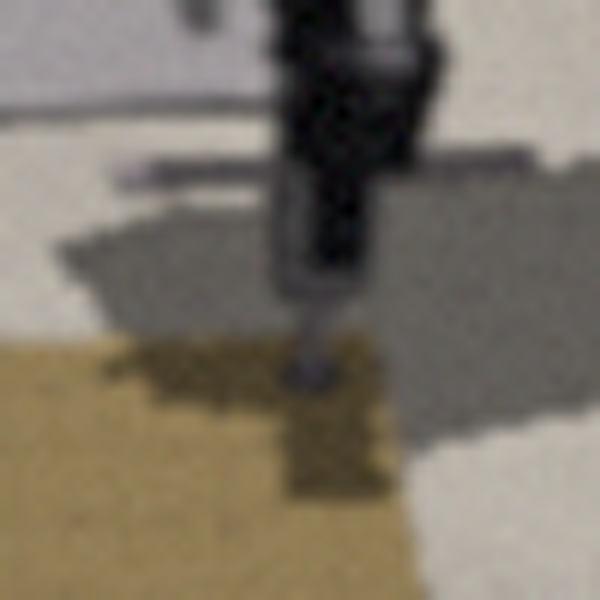

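The stylus tip is at crop (312,375), in the middle of the mark, and contact came at the expected height. On to marks 2–4, then hanging the probe back.

Run:
```python
from h import *
F=np.load('marks.npy'); yaw=np.degrees(.08)
move_straight([*F[0],.30],v=.1)
for p in F[1:]:
    touch(p,yaw); move_straight([*p,.30],v=.1)
S=(.5243,-.2612)
reach([F[3][0],F[3][1],.36],[180,0,yaw]); reach([*S,.36],[180,0,yaw]); sleep(.2); f0=np.array(read_force())
move_straight([*S,.245],v=.1); z=.245
print('f',(np.array(read_force())-f0).round(2))
while z>.2325:
    z-=.0005; move_straight([*S,z],v=.02)
    if (np.array(read_force())-f0)[2]>3: break
print('seat z',z,(np.array(read_force())-f0).round(2))
gripper_to(.55); sleep(.3); move_straight([*S,.36],v=.08)
print(read_opening(),read_grasp_force())
def v(p,n):
    reach(p,[180,0,0]); sleep(.2); c=get_calibration('wrist'); im=snapshot('wrist'); save(im,n); return c,im
c,im=v([.46,-.25,.38],'e1'); r=place_of('wrist','probe_bar')[0]; print('bar',r,onz(c,r['uv'],.082))
c2,i2=v([.42,.25,.38],'e2'); pile(c2,i2,4)
s=snapshot('side')
cv2.imwrite('pics/end.png',np.hstack([cv2.resize(im[20:190,240:410],(400,400)),cv2.resize(s[120:180,300:360],(400,400),interpolation=cv2.INTER_CUBIC)])[:,:,::-1]); print(read_clock())
```

```text
contact cmd z 0.237 act [0.4561 0.1106 0.2371] f [-0.74 -0.1   4.43] grip 58.7
contact cmd z 0.237 act [0.6558 0.1216 0.2372] f [-1.52 -0.87  4.23] grip 58.8
contact cmd z 0.2365 act [ 0.6668 -0.0781  0.2371] f [-2.18 -0.78  7.6 ] grip 59.2
f [ 0.56 -0.37  0.97]
seat z 0.23349999999999999 [-0.69  0.31  4.65]
0.5515841023537132 0.0
bar {'uv': [439.4, 165.0], 'conf': 0.82} [ 0.48679392 -0.35974335  0.082     ]
pile 4 [0.4931 0.2507 0.1207] 0.944
97.5083
```

View pics/end.png

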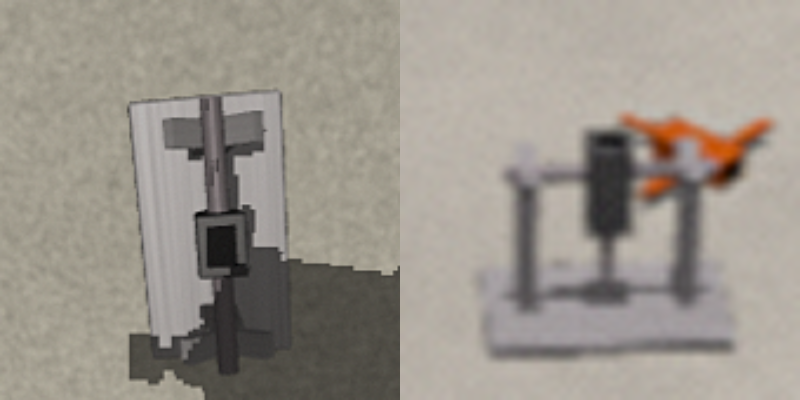

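The probe hangs upright, with its grip block at (222,243) left and (607,183) right and the bar in both Vs. The pile is still square. Handing in.

```bash
python3 -c "
from h import *
print(sign_off())"
```

```text
the job is handed in; nothing more can be done
None
```

I handed the job in after about 98 s on the robot's clock: all four lids are in one square pile on the pad, the four marks were touched in order at roughly 4–8 N, and the probe hangs back in its stand. The hand-in gave no verdict.

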